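Change the lamp in the bench lamp house

ROBOT

A 6-joint arm with a two-finger parallel gripper is mounted at the origin on the work surface. World frame = base frame: x ahead of the robot, y to its left, z up, the work surface at z = 0. Lengths are in m, angles in degrees, forces in N, time in s.
With the tool pointing down it reaches from about 0.3 to 0.75 m from the base axis. Payload 8.5 kg.
Tool frame: the origin (TCP) lies on the centre line of the jaws, within the pads' length; the fingertips stand 14 mm ahead of it and the grasp point (between the pads) lies 5 mm behind it; z points along the fingers, x is the direction in which the jaws open and shut, and the axes are right-handed (so a half turn about z gives the same grasp; the last joint's range is limited). The gripper opens to 85 mm and grips with 20 to 120 N. Pads are 22 mm wide; open, the fingers measure 114 mm over their backs; the gripper's body (76 mm by 85 mm) begins 54 mm behind the grasp point. The pads swing forward as they close: fully open they stand 13 mm farther back than shut.
Start: joints at [51.32, 21.807, 74.336, -0, 83.858, -12.336], TCP at [0.244, 0.493, 0.245] pointing down, gripper open.
Joint ranges: [-178.18, 178.18], [-50.72, 133.34], [12.68, 142.11], [-81.47, 261.47], [9.98, 163.14], [-165.26, 165.26]. Speed limits (degrees/s): [136.94, 136.94, 180, 180, 180, 180].

INTERFACE

Orientations are given as a 3x3 rotation matrix whose columns are the frame's x, y, z axes.
In Python, from rig import * gives the robot as it stands.
- The arm moves only by the shell command python3 -m crank 'ROWS' [FORCE]. ROWS is JSON, one flat list of numbers, 7 for each row, row after row: the turn, a rotation vector about the world's x, y, z in rad, then the shift along the world's x, y, z in m, then the opening in per cent of the stroke, from 0 (shut) to 100 (fully open). A call has 1 to 20 rows; each row shifts and turns the commanded pose from where the row before left it; what a row does not reach is not made up. A row lasts 1/10 s, in which the tool goes at most 50 mm and 8.59 degrees, less where a joint would pass 70% of its speed; a pose out of reach is approached as far as the arm can. A call is refused whole if a number of a shift passes 0.05 or a number of a turn 0.15, either way. A call with a gripper value outside its range is refused whole. The fingers move at their own pace and stop on an object; FORCE is the grip in N (left out, the last holds). Time passes only in rows, so rows that do not move let the fingers close. It gives the time, the measured TCP pose, the force and the opening at its end, in the units of the state.
- observe(): the state, without advancing time (a new reading comes with each control period).
- get_image(name): name is "scene" or "top" or "wrist"; returns a dict with "frame" (480x640x3 uint8, red, green, blue), "fov_y" (degrees; the focal length in pixels is half the picture's height over the tangent of half this angle, whatever the lens; pixels are square), "cx", "cy" (the principal point, pixels), "world_to_cam" (4x4, takes a point from world to camera coordinates). Camera axes: x right, y up, looking along -z (the intrinsics and any distortion apply to the point x, -y, -z); pixel columns grow to the right and rows downward; lengths in m; the calibration is good to about 2 mm. The wrist camera is an equidistant fisheye: a pixel r from the principal point sees the ray r / f radians off the axis. A picture is of the moment at which its call begins. There is no depth.
- close_job(): hands the job in, once; it reports no verdict.
The state is a dict: "time_s": time; "q": joint angles; "qvel": joint speeds; "joint_efforts": joint torques, N m; "position": TCP position; "tool_rot": TCP orientation; "ft_force": force on the tool from outside, world axes, zero at the start; "wrist_torque": the same for the moment, N m; "grip_width": finger opening in m.
Only numpy, scipy, OpenCV 4.12 (cv2) and the standard library are available. Lean on these libraries where they do the work, as an engineer would, in place of code of your own. Each camera call takes 0.05 s, during which the arm holds its last target. There are 200 camera calls.

TASK

Clear away the old parts first: put the spent lamp (red grip) in the red bin and the used filter cassette (yellow) in the yellow bin. Then take the fresh lamp (blue grip), put it in the lamp house socket with its lugs in the two notches, push it fully home against the spring, twist it clockwise (seen from above) a quarter turn to the stop, and finish while still gripping it there, pressed down and turned: it springs back up if you let go. Do not disturb the bottle, the tube rack or the tip box.

Things in the scene. Friction and masses are not known exactly. Their poses are not given: they have to be found in the camera images.
- fresh_lamp_center (a point): Fresh lamp: blue grip, white barrel; 84 mm tall, 120 g, upright: round barrel 32 mm across, 40 mm high, and on it a flat upright grip (wing) 44 mm long (lamp's x), 16 mm thick (y), 44 mm high. This point: on the axis 42 mm above the foot (half-way up), 20 mm below the wing's middle. z up. A half turn about z makes no difference.
- spent_lamp_center (a point): Spent lamp: red grip, brown barrel, same shape; 84 mm tall, 120 g, upright: round barrel 32 mm across, 40 mm high, and on it a flat upright grip (wing) 44 mm long (lamp's x), 16 mm thick (y), 44 mm high. This point: on the axis 42 mm above the foot (half-way up), 20 mm below the wing's middle. z up. A half turn about z makes no difference.
- filter_center (a point): Used filter cassette: a yellow upright frame 44 mm (its x) by 18 mm (its y), 68 mm tall, on a foot 46 x 34 x 8 mm, with an amber window; 90 g, standing upright. This point is its centre, 34 mm above the bench.
- red_bin: Red open bin for spent lamps, 130 x 130 mm and 50 mm high outside, walls 4 mm, fixed. Origin: centre of its underside, on the bench.
- yellow_bin: Yellow open bin for used filters, 130 x 130 mm and 50 mm high outside, walls 4 mm, fixed. Origin: centre of its underside, on the bench. The two bins may be in either place.
- fresh_lamp_foot (a point): Centre of the fresh lamp's flat foot, same axes. Two steel lugs stick out of the barrel along +x and -x (in line with the wing), 1 to 9 mm above the foot; each is 10 mm wide and reaches 23 mm from the axis.
- socket_mouth (a point): Centre of the socket's mouth, in the flat top of the lamp house, z up. Steel collar 16 mm thick, round bore 36 mm. Two notches 15 mm wide run down through the collar along this point's +x and -x, out to 26 mm from the axis, with black marks on the white top beyond them; green dots on the +y and -y sides show where the lugs end up.
- lamp_house: Lamp house: fixed white box 170 mm (x) by 150 mm (y), 80 mm high; origin on the bench under the socket's axis, same axes as the socket. A lamp held with its lugs in the notches meets the sprung seat when its foot is 22 mm below the mouth and can be pushed 10 mm farther (foot 32 mm below; half-way point 10 mm above the mouth).
- seat_press (a joint): How far the sprung seat is pressed down, m: 0 at rest, 0.010 fully home. The spring takes 4 N at first, 11 N fully home. The lamp can be turned only when pressed more than 3 mm, and only clockwise.
- seat_turn (a joint): How far the seat is turned clockwise seen from above, rad: 0 at rest, 1.40 at the stop. Four prongs on it take the lugs along with about 0.14 rad of play, so that the lamp itself turns about 1.54 rad from the notches to the stop. A return spring resists with 0.02 to 0.10 N m.
- amber_bottle: Bystander: amber bottle with blue cap, 64 mm in diameter, 130 mm tall; origin at the centre of its underside.
- tube_rack: Bystander: red tube rack, 90 (x) x 180 (y) x 30 mm high; origin at the centre of its underside.
- tip_box: Bystander: blue pipette tip box with clear lid, 82 (x) x 122 (y) x 59 mm high; origin at the centre of its underside.

How it is judged:
By the outcome, as a careful person would: the job done as asked, in the order asked, and still so for the second after the job is handed in, while the arm keeps its last pose, push and grip.
It also fails if it takes over 72 s, if anything falls off the work surface, if the arm or the gripper's body presses on something with over 40 N, if the wrist force passes 120 N, or if a joint passes its speed limit or range.

## Working session

There is one attempt and no reset: what is moved stays moved. The work goes in short steps, Python scripts to look and compute and a shell command to move; the robot and the scene stay as the last step left them, time stands still between calls to the robot, and variables do not carry over. Pictures are saved under pics/ and viewed, about 8 in all and at most 12, crops included, and the job is handed in when it is done.

```bash
mkdir -p pics
cat > h.py <<'E'
from rig import *
import numpy as np, cv2
def snap(n,fn):
    d=get_image(n); cv2.imwrite('pics/'+fn+'.png',d['frame'][:,:,::-1]); 
    np.savez('pics/'+fn+'.npz',**{k:np.array(v) for k,v in d.items()}); return d
def ray(d,u,v,wrist=False):
    f=240/np.tan(np.radians(float(d['fov_y'])/2)); x=u-float(d['cx']); y=v-float(d['cy'])
    if wrist:
        r=np.hypot(x,y)+1e-9; t=r/f; c=np.array([np.sin(t)*x/r,-np.sin(t)*y/r,-np.cos(t)])
    else: c=np.array([x/f,-y/f,-1.])
    T=np.linalg.inv(np.array(d['world_to_cam'])); return T[:3,3],T[:3,:3]@c
def at(d,u,v,z,wrist=False):
    o,r=ray(d,u,v,wrist); return np.round((o+r*(z-o[2])/r[2])[:2],4)
def L(fn): return np.load('pics/'+fn+'.npz')
def proj(d,p,wrist=False):
    f=240/np.tan(np.radians(float(d['fov_y'])/2)); c=np.array(d['world_to_cam'])@np.r_[p,1]
    x,y,z=c[0],-c[1],-c[2]
    if wrist:
        r=np.hypot(x,y)+1e-9; t=np.arctan2(r,z); return f*t*x/r+float(d['cx']),f*t*y/r+float(d['cy'])
    return f*x/z+float(d['cx']),f*y/z+float(d['cy'])
E
python3 - <<'E'
from h import *
s=observe(); print(s)
for n in('scene','top'):
    d=snap(n,n+'0'); print(n,{k:d[k] for k in d if k!='frame'})
E
```

```text
{'time_s': 0.0, 'q': array([ 5.13220621e+01,  2.18419460e+01,  7.43882975e+01,  8.41976196e-04,
        8.38577848e+01, -1.23369175e+01]), 'qvel': array([-0.0253751 ,  0.09321264, -0.0329199 ,  0.08330242,  0.04145098,
       -0.08561863]), 'joint_efforts': array([ 1.65534108e-03, -4.48466206e+01, -2.31281877e+01, -6.41871247e-05,
        4.73960827e-03, -5.82010898e-06]), 'position': array([0.24386398, 0.49265543, 0.24468195]), 'tool_rot': array([[ 4.43713601e-01,  8.96168118e-01, -9.71557673e-04],
       [ 8.96167393e-01, -4.43714533e-01, -1.19028003e-03],
       [-1.49778527e-03, -3.42534868e-04, -9.99998820e-01]]), 'ft_force': array([-0.00829577,  1.24409202, -0.60009975]), 'wrist_torque': array([ 0.01805082,  0.00945353, -0.07260923]), 'grip_width': 0.08552469849695853}
scene {'fov_y': 49.598336501424704, 'cx': 317.3606242794256, 'cy': 236.03857438889597, 'world_to_cam': array([[-0.45542264,  0.89016875, -0.01377747,  0.25079508],
       [-0.70878091, -0.35317077,  0.61065541,  0.38704064],
       [ 0.53872057,  0.28787151,  0.79177658, -1.60399711],
       [ 0.        ,  0.        ,  0.        ,  1.        ]])}
top {'fov_y': 47.45919444725716, 'cx': 315.63145870487165, 'cy': 240.4307324384876, 'world_to_cam': array([[-0.09021068, -0.99592102,  0.0018321 ,  0.08026581],
       [ 0.97427512, -0.08786823,  0.20752632, -0.62121908],
       [-0.20651884,  0.02050606,  0.97822772, -0.95259795],
       [ 0.        ,  0.        ,  0.        ,  1.        ]])}
```

View pics/top0.png

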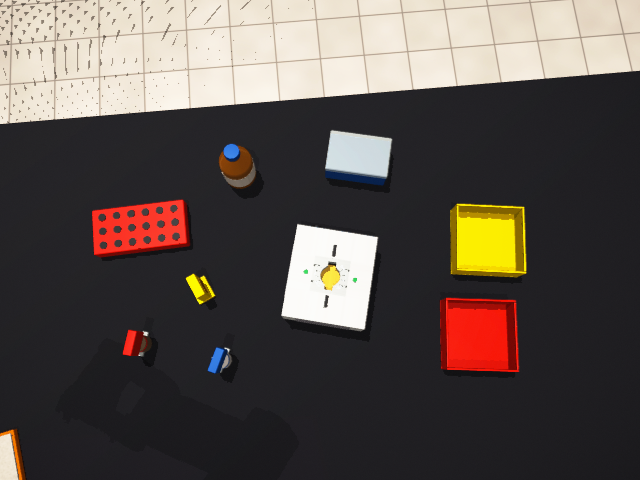

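View pics/scene0.png

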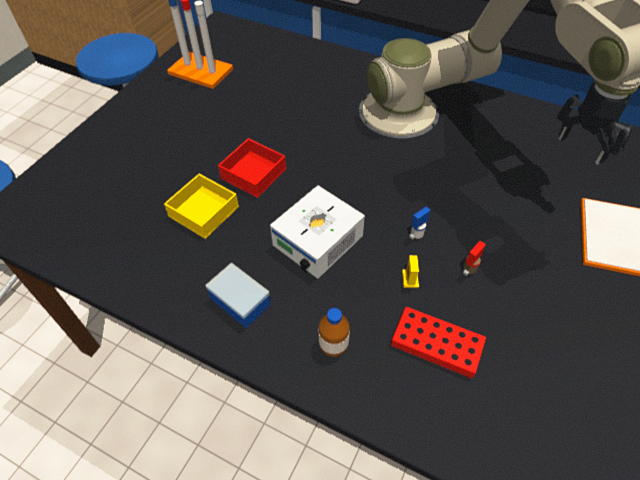

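The top view shows the red lamp at about (136,343), blue lamp (219,360), filter (200,289), socket (330,277), yellow bin (488,240) and red bin (480,335). The scene view agrees. Next I measure by colour and enlarge the crops.

Run:
```python
from h import *
d=L('top0'); im=d['frame']
a=cv2.resize(im[265:385,115:245],None,fx=4,fy=4,interpolation=cv2.INTER_CUBIC)
b=cv2.resize(im[220:340,280:380],None,fx=2.7,fy=4,interpolation=cv2.INTER_CUBIC)
cv2.imwrite('pics/c1.png',np.hstack([a,b])[:,:,::-1])
print("bins",[at(d,*p,.05) for p in ((455,205),(524,207),(526,276),(451,276))],[at(d,*p,.05) for p in((446,298),(516,299),(519,372),(441,370))])
print("house",[at(d,*p,.08) for p in((297,225),(378,237),(365,330),(282,318))])
print("marks",[at(d,*p,.08) for p in((334.5,250.5),(326,301),(306,271.5),(354.5,280))])
print("lamps",at(d,130,343,.084),at(d,217,360,.084),at(d,197,289,.068))
```

```text
bins [array([ 0.6743, -0.249 ]), array([ 0.6585, -0.3804]), array([ 0.5262, -0.3615]), array([ 0.5388, -0.2219])] [array([ 0.4989, -0.2069]), array([ 0.4854, -0.3358]), array([ 0.3549, -0.3193]), array([ 0.3711, -0.1798])]
house [array([0.6549, 0.056 ]), array([ 0.6189, -0.0905]), array([ 0.4531, -0.0483]), array([0.4874, 0.0968])]
marks [array([ 0.6009, -0.0083]), array([0.5105, 0.0158]), array([0.567 , 0.0469]), array([ 0.5436, -0.0391])]
lamps [0.4677 0.366 ] [0.4248 0.2153] [0.5546 0.2477]
```

View pics/c1.png

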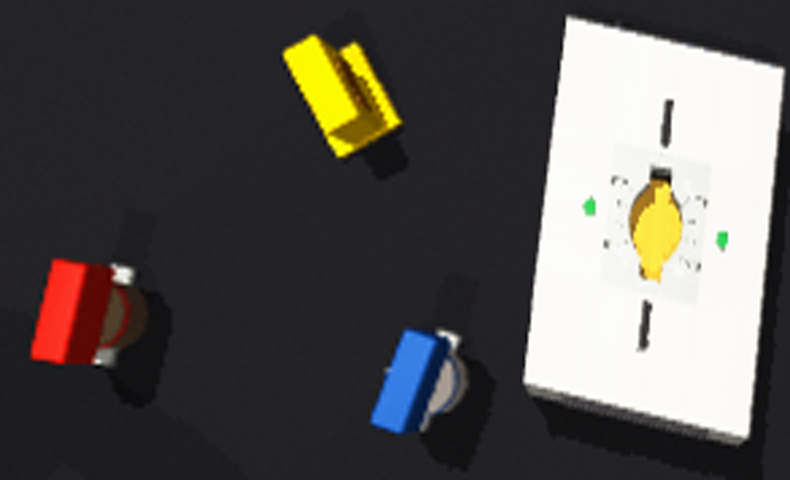

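The crop shows clear top faces on both wings and on the cassette. The socket notches lie along the black marks, at about -14.5° yaw. Now I extract the top-face poses.

Run:
```python
from h import *
d=L('top0'); im=d['frame'].astype(int)
for n,ch,oth,c,z,box in(('red',0,1,(130,343),.084,(115,320,150,365)),('blue',2,0,(217,360),.084,(200,340,240,380)),('yel',0,2,(197,289),.068,(180,268,220,308))):
    x0,y0,x1,y1=box; s=im[y0:y1,x0:x1]
    v=s[:,:,ch]; sat=v-s[:,:,oth]; 
    ref=v[c[1]-y0-2:c[1]-y0+3,c[0]-x0-2:c[0]-x0+3]; med=np.median(ref)
    m=(v>0.82*med)&(sat>0.5*med)
    ys,xs=np.nonzero(m); P=np.array([at(d,x+x0,y+y0,z) for x,y in zip(xs,ys)])
    r=cv2.minAreaRect((P*1000).astype(np.float32)); bp=cv2.boxPoints(r)
    e=bp[1]-bp[0],bp[2]-bp[1]; e=max(e,key=np.linalg.norm)
    print(n,med,len(P),P.mean(0).round(4),np.round(r[0],1),np.round(r[1],1),'long yaw',np.degrees(np.arctan2(e[1],e[0]))%180)
s=observe(); R=s['tool_rot']; print('jaw yaw',np.degrees(np.arctan2(R[1,0],R[0,0])))
```

```text
red 252.0 204 [0.469  0.3675] [468.8 367.6] [14.3 42.5] long yaw 164.4975
blue 227.0 194 [0.4254 0.2184] [425.5 218.3] [13.7 41.7] long yaw 155.73615
yel 252.0 297 [0.5592 0.2466] [558.8 243. ] [54.6 31.1] long yaw 25.63015
jaw yaw 63.65442075679789
```

```bash
python3 -m crank '[0,0,0.0377,0.045,-0.025,-0.01,100, 0,0,0.0377,0.045,-0.025,-0.01,100, 0,0,0.0377,0.045,-0.025,-0.01,100, 0,0,0.0377,0.045,-0.025,-0.01,100, 0,0,0.0377,0.045,-0.025,-0.01,100, 0,0,0,0,0,0,100]'
python3 - <<'E'
from h import *
d=snap('wrist','w1'); s=observe(); print(s['position'],s['tool_rot'][:,0])
print([ (n,proj(d,p,True)) for n,p in (('red',(.469,.3675,.084)),('blue',(.4255,.2183,.084)),('yel',(.556,.245,.068)))])
E
```

```text
time_s: 0.7
position: [0.4626, 0.3703, 0.1954]
tool_rot: [[0.273, 0.962, -0.002], [0.962, -0.273, -0.002], [-0.003, -0.001, -1.0]]
ft_force: [-1.2, 0.1, -1.1]
grip_width: 0.0854
[0.46045151 0.37183213 0.19613552] [ 0.27182826  0.96234415 -0.00176894]
[('red', (np.float64(319.55378095231555), np.float64(253.50996495128078))), ('blue', (np.float64(114.47218039159776), np.float64(250.84246346727096))), ('yel', (np.float64(211.5374021811483), np.float64(375.08917162422483)))]
```

View pics/w1.png

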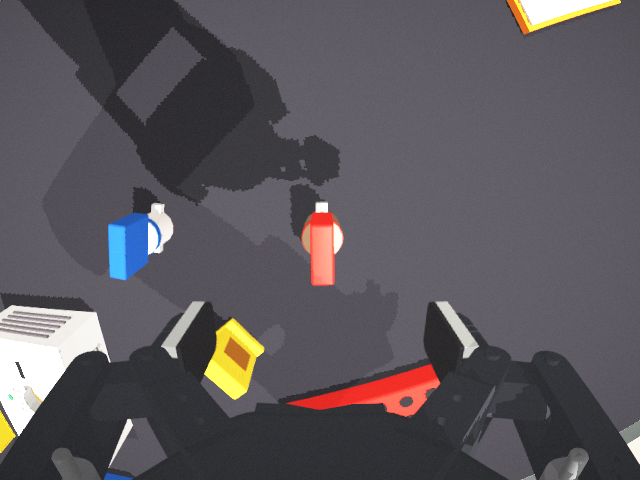

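The wrist view shows the red wing's top centred at (322,249), upright in the image so the yaw is right, and the blue top at (119,250). Both are close to the prediction.

```bash
python3 - <<'E'
from h import *
d=L('w1'); print(at(d,322,249,.084,True),at(d,119,250,.084,True),at(d,323,213,.084,True),at(d,323,285,.084,True)); 
for i in range(3): s=observe(); print(s['time_s'],s['position'])
E
python3 -m crank '[0,0,0,0,0,0,100]'
```

```text
[0.4664 0.37  ] [0.426  0.2227] [0.4426 0.3773] [0.4919 0.3635]
0.75 [0.46045151 0.37183213 0.19613552]
0.75 [0.46045151 0.37183213 0.19613552]
0.75 [0.46045151 0.37183213 0.19613552]
time_s: 0.85
position: [0.4583, 0.3737, 0.1974]
tool_rot: [[0.268, 0.963, -0.001], [0.963, -0.268, -0.0], [-0.0, -0.001, -1.0]]
ft_force: [-0.7, 0.0, 1.1]
grip_width: 0.0853
```

```bash
python3 -m crank '[0,0,0,0.005,-0.0025,-0.034,100, 0,0,0,0.004,-0.002,-0.035,100, 0,0,0,0,0,-0.035,100, 0,0,0,0,0,-0.034,100, 0,0,0,0,0,0,100,0,0,0,0,0,0,100]' ; python3 -m crank '[0,0,0,0,0,0,0,0,0,0,0,0,0,0,0,0,0,0,0,0,0,0,0,0,0,0,0,0,0,0,0,0,0,0,0,0,0,0,0,0,0,0]' 50
```

```text
time_s: 1.45
position: [0.4672, 0.3701, 0.0607]
tool_rot: [[0.267, 0.964, 0.001], [0.964, -0.267, 0.0], [0.0, 0.0, -1.0]]
ft_force: [0.3, 0.4, 1.2]
grip_width: 0.0855
time_s: 2.05
position: [0.4677, 0.3692, 0.06]
tool_rot: [[0.268, 0.963, 0.0], [0.963, -0.268, 0.0], [0.0, 0.0, -1.0]]
ft_force: [-1.0, -1.7, 3.3]
grip_width: 0.0156
```

```bash
python3 -m crank '[0,0,0,0,0,0.045,0,0,0,0,0,0,0.048,0,0,0,0,0,0,0.048,0, 0,0,0,-0.003,-0.048,0,0,0,0,0,-0.003,-0.048,0,0,0,0,0,-0.003,-0.048,0,0,0,0,0,-0.003,-0.048,0,0,0,0,0,-0.003,-0.048,0,0,0,0,0,-0.003,-0.048,0,0,0,0,0,-0.003,-0.048,0,0,0,0,0,-0.003,-0.048,0,0,0,0,0,-0.003,-0.048,0,0,0,0,0,-0.003,-0.048,0,0,0,0,0,-0.003,-0.048,0,0,0,0,0,-0.003,-0.048,0,0,0,0,0,-0.003,-0.048,0,0, 0,0,0,0,0,0,0,0,0,0,0,0,0,0]'
python3 - <<'E'
from h import *
d=get_image('wrist');cv2.imwrite('pics/w2.png',d['frame'][:,:,::-1]);print(observe()['position'])
E
```

```text
time_s: 3.85
position: [0.4282, -0.2554, 0.2001]
tool_rot: [[0.27, 0.963, -0.001], [0.963, -0.27, 0.001], [0.001, -0.001, -1.0]]
ft_force: [0.7, 0.5, -1.4]
grip_width: 0.0154
[ 0.42831945 -0.2544038   0.20030428]
```

View pics/w2.png

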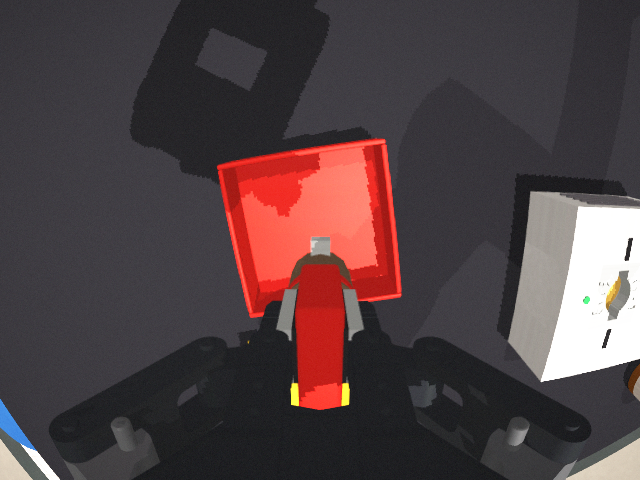

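The lamp hangs over the red bin, whose rim spans (220,165) to (400,300). Lower and release.

```bash
python3 -m crank '[0,0,0,0,-0.005,-0.035,0,0,0,0,0,0,-0.035,0,0,0,0,0,0,-0.034,0,0,0,0,0,0,-0.028,0,0,0,0,0,0,0,0,0,0,0,0,0,0,45,0,0,0,0,0,0,45,0,0,0,0,0,0,45,0,0,0,0,0,0,45,0,0,0,0,0,0.045,45,0,0,0,0,0,0.045,45,0,0,0,0,0,0.045,100]'; python3 -m crank '[0,0,0.063,0.009,0.047,0,100,0,0,0.063,0.009,0.047,0,100,0,0,0.063,0.009,0.047,0,100,0,0,0.063,0.009,0.047,0,100,0,0,0.063,0.009,0.047,0,100,0,0,0.063,0.009,0.047,0,100,0,0,0.063,0.009,0.047,0,100,0,0,0.063,0.009,0.047,0,100,0,0,0.063,0.009,0.047,0,100,0,0,0.063,0.009,0.047,0,100, 0,0,0.063,0.015,0.02,0,100,0,0,0.063,0,0,0,100,0,0,0,0,0,0,100]'
python3 - <<'E'
from h import *
d=snap('wrist','w3');print(observe()['position'])
t=snap('top','t3')
cv2.imwrite('pics/t3c.png',np.hstack([d['frame'],cv2.resize(t['frame'],None,fx=1,fy=1)[:, 420:540]])[:,:,::-1])
E
```

```text
time_s: 5.1
position: [0.4283, -0.2596, 0.2058]
tool_rot: [[0.268, 0.963, 0.0], [0.963, -0.268, -0.0], [-0.0, 0.0, -1.0]]
ft_force: [0.8, -0.4, -0.1]
grip_width: 0.0514
time_s: 6.4
position: [0.5335, 0.2308, 0.2037]
tool_rot: [[-0.467, 0.884, 0.0], [0.884, 0.467, -0.0], [-0.0, 0.0, -1.0]]
ft_force: [-0.0, 0.4, -0.2]
grip_width: 0.0855
[0.53341664 0.23022456 0.20381488]
```

View pics/t3c.png

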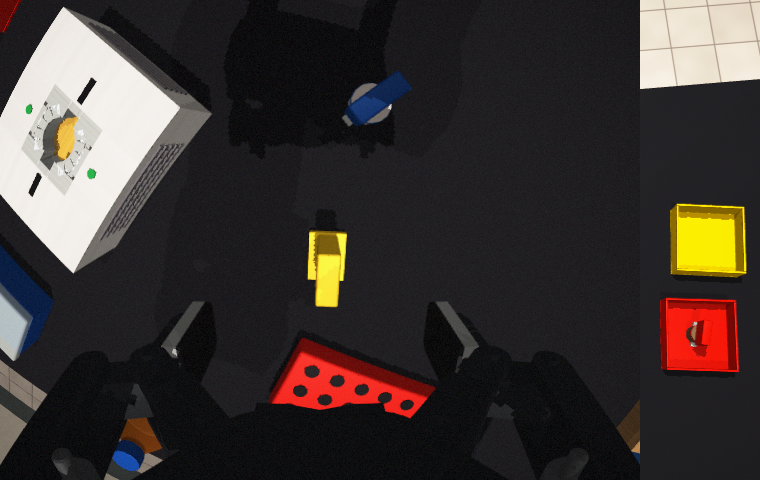

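The spent lamp is in the red bin, at (700,333) in the strip on the right. The filter top spans about (317–341, 255–306) and lies nearly along the image vertical.

Run:
```python
from h import *
d=L('w3')
print(at(d,328,281,.068,True)); P=[at(d,*p,.068,True) for p in((329,255),(327.5,306))]; e=P[1]-P[0]
print(P,np.degrees(np.arctan2(e[1],e[0])),np.linalg.norm(e)); print(observe()['tool_rot'][:,0])
```

```text
[0.5632 0.253 ]
[array([0.5443, 0.2437]), array([0.5822, 0.2628])] 26.746175271880084 0.042440782273657524
[-4.64156951e-01  8.85752967e-01 -8.05838548e-05]
```

```bash
python3 -m crank '[0,0,0,0.015,0.0115,-0.04,100,0,0,0,0.015,0.0115,-0.04,100,0,0,0,0,0,-0.04,100,0,0,0,0,0,-0.036,100,0,0,0,0,0,0,100]'; python3 -m crank '[0,0,0,0,0,0,0,0,0,0,0,0,0,0,0,0,0,0,0,0,0,0,0,0,0,0,0,0,0,0,0,0,0,0,0, 0,0,0,0,0,0.045,0,0,0,0,0,0,0.048,0,0,0,0,0,0,0.048,0,0,0,0,0,0,0,0]' 40
```

```text
time_s: 7.0
position: [0.5613, 0.2519, 0.0436]
tool_rot: [[-0.464, 0.886, -0.009], [0.886, 0.464, -0.002], [0.002, -0.009, -1.0]]
ft_force: [1.0, 0.4, 0.6]
grip_width: 0.0855
time_s: 7.9
position: [0.5657, 0.2538, 0.1959]
tool_rot: [[-0.466, 0.885, 0.013], [0.885, 0.466, 0.003], [-0.003, 0.013, -1.0]]
ft_force: [1.4, 0.4, -1.4]
grip_width: 0.0176
```

```bash
python3 -m crank '[0,0,-0.075,0.0028,-0.0463,0,0,0,0,-0.075,0.0028,-0.0463,0,0,0,0,-0.075,0.0028,-0.0463,0,0,0,0,-0.075,0.0028,-0.0463,0,0,0,0,-0.075,0.0028,-0.0463,0,0,0,0,-0.075,0.0028,-0.0463,0,0,0,0,-0.075,0.0028,-0.0463,0,0,0,0,-0.075,0.0028,-0.0463,0,0,0,0,-0.075,0.0028,-0.0463,0,0,0,0,-0.075,0.0028,-0.0463,0,0,0,0,-0.075,0.0028,-0.0463,0,0,0,0,-0.075,0.0028,-0.0463,0,0,0,0,0,0,0,0,0,0,0,0,0,0,0]'
```

```text
validation failed for argument at $...
```

```bash
python3 -m crank '[0,0,-0.075,0.0028,-0.0463,0,0,
0,0,-0.075,0.0028,-0.0463,0,0,
0,0,-0.075,0.0028,-0.0463,0,0,
0,0,-0.075,0.0028,-0.0463,0,0,
0,0,-0.075,0.0028,-0.0463,0,0,
0,0,-0.075,0.0028,-0.0463,0,0,
0,0,-0.075,0.0028,-0.0463,0,0,
0,0,-0.075,0.0028,-0.0463,0,0,
0,0,-0.075,0.0028,-0.0463,0,0,
0,0,-0.075,0.0028,-0.0463,0,0,
0,0,-0.075,0.0028,-0.0463,0,0,
0,0,-0.075,0.0028,-0.0463,0,0,
0,0,0,0,0,0,0,
0,0,0,0,0,0,0]'
```

```text
time_s: 9.3
position: [0.5967, -0.3031, 0.1874]
tool_rot: [[0.405, 0.914, -0.001], [0.914, -0.405, 0.001], [0.001, -0.002, -1.0]]
ft_force: [0.3, 0.0, -1.1]
grip_width: 0.0173
```

```bash
python3 -m crank '[0,0,0,0,0,-0.044,0,
0,0,0,0,0,-0.044,0,
0,0,0,0,0,-0.044,0,
0,0,0,0,0,0,0,
0,0,0,0,0,0,35,
0,0,0,0,0,0,35,
0,0,0,0,0,0,35,
0,0,0,0,0,0.045,35,
0,0,0,0,0,0.045,35,
0,0,0,0,0,0.045,100]'; python3 -m crank '[0,0,0,-0.0155,0.047,0,100,
0,0,0,-0.0155,0.047,0,100,
0,0,0,-0.0155,0.047,0,100,
0,0,0,-0.0155,0.047,0,100,
0,0,0,-0.0155,0.047,0,100,
0,0,0,-0.0155,0.047,0,100,
0,0,0,-0.0155,0.047,0,100,
0,0,0,-0.0155,0.047,0,100,
0,0,0,-0.0155,0.047,0,100,
0,0,0,-0.0155,0.047,0,100,
0,0,0,-0.0155,0.047,0,100,
0,0,0,0,0,0,100,
0,0,0,0,0,0,100]'
python3 - <<'E'
from h import *
d=snap('wrist','w4');s=observe();print(s['position'],s['tool_rot'][:,0])
t=snap('top','t4')
cv2.imwrite('pics/t4c.png',np.hstack([d['frame'],t['frame'][:, 420:540]])[:,:,::-1])
E
```

```text
time_s: 10.3
position: [0.597, -0.3021, 0.1943]
tool_rot: [[0.403, 0.915, 0.001], [0.915, -0.403, -0.001], [-0.0, 0.001, -1.0]]
ft_force: [1.0, -0.7, 0.1]
grip_width: 0.0429
time_s: 11.6
position: [0.4263, 0.2154, 0.1924]
tool_rot: [[0.401, 0.916, 0.002], [0.916, -0.401, 0.0], [0.001, 0.001, -1.0]]
ft_force: [-0.3, -0.5, 0.8]
grip_width: 0.0853
[0.42682758 0.21442682 0.1922202 ] [4.02883224e-01 9.15251249e-01 5.09687272e-04]
```

View pics/t4c.png

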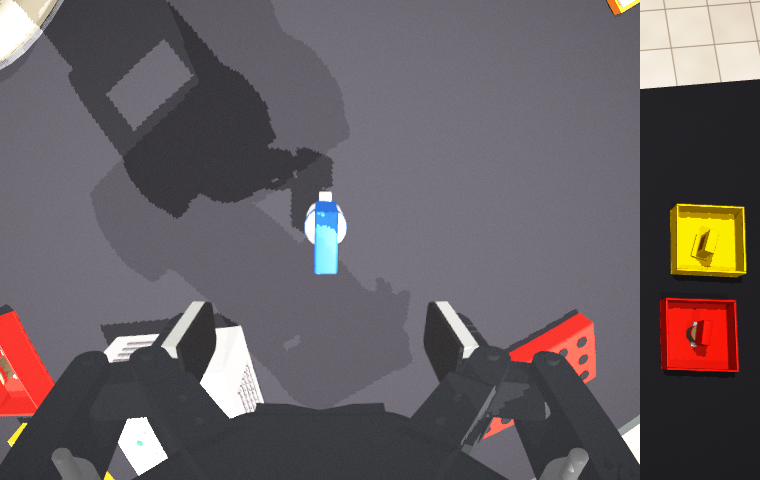

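Both old parts are in their bins. The blue wing top is centred at about (326,238), aligned with the image vertical.

Run:
```python
from h import *
d=L('w4')
im=d['frame'][190:285,300:355].astype(int); m=(im[:,:,2]>130)&(im[:,:,2]-im[:,:,0]>90); ys,xs=np.nonzero(m)
r=cv2.minAreaRect(np.c_[xs+300,ys+190].astype(np.float32)); print(r, at(d,*r[0],.084,True)); b=cv2.boxPoints(r); print(b.round(1).tolist())
```

```text
((325.0, 237.5), (73.0, 42.0), 90.0) [0.4231 0.2202]
[[304.0, 201.0], [346.0, 201.0], [346.0, 274.0], [304.0, 274.0]]
```

```bash
python3 -m crank '[0,0,0,-0.002,0.006,-0.033,100,
0,0,0,0,0,-0.033,100,
0,0,0,0,0,-0.033,100,
0,0,0,0,0,-0.033,100,
0,0,0,0,0,0,100]'; python3 -m crank '[0,0,0,0,0,0,0,
0,0,0,0,0,0,0,
0,0,0,0,0,0,0,
0,0,0,0,0,0,0,
0,0,0,0,0,0,0,
0,0,0,0,0,0,0]' 80;  python3 -m crank '[0,0,0,0,0,0.045,0,
0,0,0,0,0,0.045,0,
0,0,0,0,0,0.045,0,
0,0,0.08,0.012,-0.046,0,0,
0,0,0.08,0.012,-0.046,0,0,
0,0,0,0.035,-0.034,0,0,
0,0,0,0.035,-0.034,0,0,
0,0,0,0.035,-0.034,0,0,
0,0,0,0,0,0,0,
0,0,0,0,0,0,0]'
python3 - <<'E'
from h import *
d=snap('wrist','w5');s=observe();print(s['position'],s['tool_rot'][:,0])
E
```

```text
time_s: 12.2
position: [0.4236, 0.2188, 0.0569]
tool_rot: [[0.406, 0.914, -0.007], [0.914, -0.406, -0.002], [-0.004, -0.005, -1.0]]
ft_force: [-0.1, 0.2, 0.8]
grip_width: 0.0854
time_s: 12.8
position: [0.4251, 0.2207, 0.0605]
tool_rot: [[0.403, 0.915, 0.002], [0.915, -0.403, 0.0], [0.001, 0.001, -1.0]]
ft_force: [-1.8, -1.2, 5.8]
grip_width: 0.0153
time_s: 13.8
position: [0.5537, 0.026, 0.1941]
tool_rot: [[0.254, 0.967, -0.001], [0.967, -0.254, 0.0], [0.0, -0.001, -1.0]]
ft_force: [-1.0, 0.0, -0.5]
grip_width: 0.0149
[0.55311149 0.02687062 0.19437025] [2.52682832e-01 9.67549158e-01 1.12864608e-04]
```

View pics/w5.png

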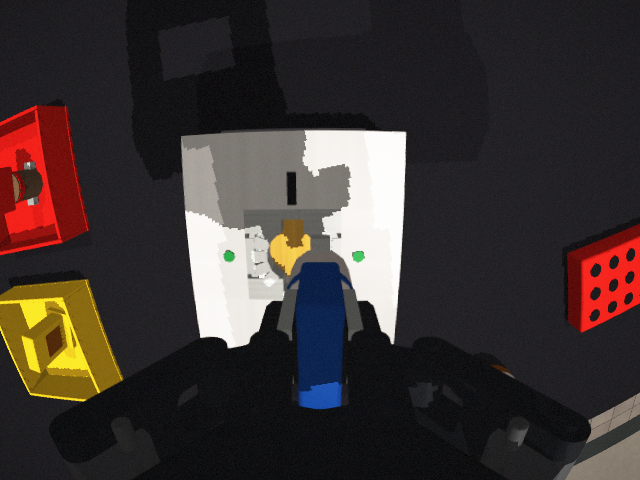

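The green dots are at (229,256) and (358.5,256), the visible notch mark spans (291.5,172–204), and the wing is held centred in the jaws. Next I work out the socket pose and the lamp offset along the wing.

Run:
```python
from h import *
d=L('w5'); T=np.linalg.inv(d['world_to_cam']); s=observe(); p=s['position'];R=s['tool_rot']
g=[at(d,*q,.08,True) for q in((229,256),(358.5,256))]; m=[at(d,*q,.08,True) for q in((291.5,172),(292,204))]
c=(g[0]+g[1])/2; e=g[0]-g[1]; print('center',c,'yaw',np.degrees(np.arctan2(e[1],e[0]))-90,np.linalg.norm(e),'mark',m, 'yaw2',np.degrees(np.arctan2(*(m[0]-c)[::-1])))
t=L('t4'); f=t['frame'][220:340,270:400].astype(int); gm=(f[:,:,1]-f[:,:,0]>60)&(f[:,:,1]-f[:,:,2]>40); n,_,st,ce=cv2.connectedComponentsWithStats(gm.astype(np.uint8)); 
G=[at(t,a+270,b+220,.08) for a,b in ce[1:]]; print('top',st[1:,4],G, sum(G)/len(G))
f=d['frame'].astype(int); gm=(f[:,:,1]-f[:,:,0]>60)&(f[:,:,1]-f[:,:,2]>40); n,_,st,ce=cv2.connectedComponentsWithStats(gm.astype(np.uint8)); print(ce[1:],st[1:,4])
print('cam in tool',R.T@(T[:3,3]-p))
sg=np.sign((R.T@(T[:3,3]-p))[1])
for off in(-.004,0,.004):
  o=[]
  for z in(.040,.084): o+= [np.round(proj(d,p+R@np.array([x,sg*.022+off,.0605-z]),True),1).tolist() for x in(-.008,.008)]
  print(off,o,'lug',np.round(proj(d,p+R@np.array([0,sg*.023+off,.0605-.009]),True),1))
f=d['frame'][235:300,315:328]; print(f.mean(1).round().astype(int)[::2].tolist())
```

```text
center [0.55815 0.0052 ] yaw -194.6501581406512 0.09054374633291912 mark [array([0.5022, 0.0199]), array([0.5229, 0.0145])] yaw2 165.27912257062405
top [14 14] [array([0.5674, 0.0478]), array([ 0.5449, -0.0392])] [0.55615 0.0043 ]
[[228.65517241 256.08045977]
 [358.02040816 256.05102041]] [87 98]
cam in tool [-0.00145081 -0.06992794 -0.12875639]
-0.004 [[303.8, 243.8], [341.9, 243.7], [298.1, 284.3], [350.2, 284.2]] lug [322.3 224.3]
0 [[303.9, 252.9], [341.8, 252.8], [298.4, 296.2], [349.9, 296.0]] lug [322.3 232.1]
0.004 [[304.0, 261.9], [341.6, 261.8], [298.7, 307.7], [349.5, 307.5]] lug [322.3 239.7]
[[92, 91, 88], [80, 79, 76], [95, 94, 90], [97, 96, 93], [96, 96, 92], [96, 95, 91], [97, 95, 91], [98, 96, 93], [97, 97, 93], [101, 94, 90], [102, 94, 89], [101, 94, 89], [102, 95, 90], [98, 92, 88], [14, 32, 69], [12, 31, 69], [12, 31, 68], [12, 32, 69], [11, 31, 68], [13, 31, 69], [12, 31, 69], [11, 31, 68], [9, 30, 68], [14, 32, 70], [12, 31, 68], [14, 32, 70], [11, 31, 68], [11, 30, 68], [13, 31, 69], [13, 32, 69], [13, 32, 70], [10, 30, 69], [12, 31, 69]]
```

```bash
python3 -m crank '[0,0,0,0.0013,-0.0212,0,0,
0,0,0,0,0,-0.025,0,
0,0,0,0,0,-0.022,0,
0,0,0,0,0,0,0,
0,0,0,0,0,0,0]'
python3 - <<'E'
from h import *
d=snap('wrist','w6');s=observe();p=s['position'];R=s['tool_rot'];print(p,R[:,0])
im=cv2.resize(d['frame'][170:420,200:440],None,fx=2.4,fy=2.4,interpolation=cv2.INTER_CUBIC); im=np.clip(im.astype(float)*1.0,0,255)
cv2.imwrite('pics/w6c.png',(255*(im/255)**.55)[:,:,::-1])
for off in(0,.004):
  print(off,[np.round(proj(d,p+R@np.array([x,y+off,.0605-z]),True),1).tolist() for x,y,z in((-.005,-.023,.009),(.005,-.023,.009),(-.008,-.022,.04),(.008,-.022,.04),(-.008,.022,.084),(.008,.022,.084),(0,-.016,0))])
E
```

```text
time_s: 14.35
position: [0.5547, 0.0062, 0.1484]
tool_rot: [[0.251, 0.968, 0.0], [0.968, -0.251, 0.0], [0.0, 0.0, -1.0]]
ft_force: [-0.1, -0.1, -1.2]
grip_width: 0.015
[0.5551249  0.00604682 0.14896167] [2.51463670e-01 9.67866733e-01 9.97177990e-05]
0 [[310.8, 234.6], [330.8, 234.6], [302.2, 255.8], [340.0, 255.8], [299.6, 406.9], [343.3, 406.8], [320.7, 243.0]]
0.004 [[310.9, 242.3], [330.7, 242.3], [302.3, 264.7], [339.9, 264.7], [299.9, 414.7], [343.0, 414.6], [320.7, 250.2]][ WARN:0@1.192] global loadsave.cpp:1063 imwrite_ Unsupported depth image for selected encoder is fallbacked to CV_8U.
```

View pics/w6c.png

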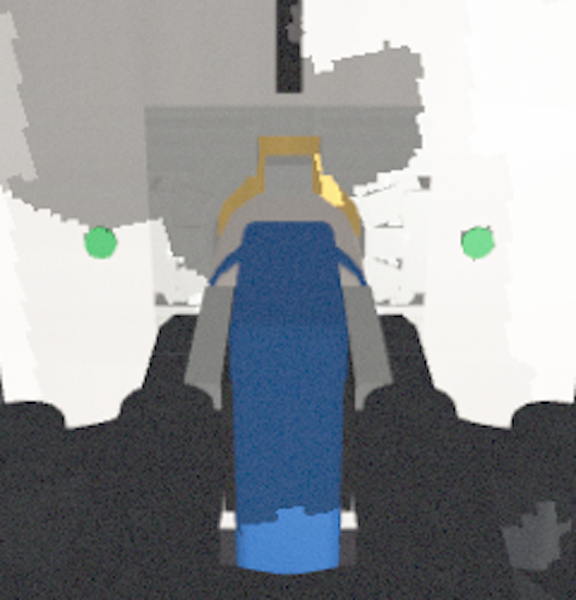

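The lug sits at crop x 264–314, centred in the notch opening (258–322). The lug edge (full-frame y≈236) and the wing's far edge (407) both give an offset of about 0.

Run:
```python
from h import *
d=L('w6');f=d['frame'].astype(int); gm=(f[:,:,1]-f[:,:,0]>60)&(f[:,:,1]-f[:,:,2]>40); n,_,st,ce=cv2.connectedComponentsWithStats(gm.astype(np.uint8)); ce=ce[1:][st[1:,4]>30]
G=[at(d,*c,.08,True) for c in ce]; print(ce,G,sum(G)/2, 'notch end',at(d,200+290/2.4,170+137/2.4,.08,True),'mark end',at(d,200+289/2.4,170+92/2.4,.08,True))
```

```text
[[241.31884058 270.88405797]
 [398.54609929 270.88652482]] [array([ 0.5468, -0.0389]), array([0.5696, 0.0487])] [0.5582 0.0049] notch end [0.5334 0.0118] mark end [0.5232 0.0142]
```

```bash
python3 -m crank '[0,0,0,0.002,-0.0012,0,0,
0,0,0,0,0,-0.005,0,
0,0,0,0,0,-0.005,0,
0,0,0,0,0,-0.003,0,
0,0,0,0,0,0,0]'; python3 -m crank '[0,0,0,0,0,-0.003,0,0,0,0,0,0,0,0]'
```

```text
time_s: 14.9
position: [0.5566, 0.0044, 0.134]
tool_rot: [[0.253, 0.968, -0.001], [0.968, -0.253, 0.001], [0.0, -0.002, -1.0]]
ft_force: [-0.9, 0.2, -2.3]
grip_width: 0.0151
time_s: 15.1
position: [0.5568, 0.0045, 0.1313]
tool_rot: [[0.252, 0.968, -0.001], [0.968, -0.252, 0.001], [0.0, -0.001, -1.0]]
ft_force: [-0.4, 2.4, -3.5]
grip_width: 0.015
```

```bash
python3 -m crank '[0,0,0,0,0,-0.004,0,0,0,0,0,0,-0.004,0,0,0,0,0,0,0,0]'; python3 -m crank '[0,0,0,0,0,-0.004,0,0,0,0,0,0,-0.003,0,0,0,0,0,0,0,0]'
```

```text
time_s: 15.4
position: [0.5567, 0.0044, 0.1229]
tool_rot: [[0.252, 0.968, -0.001], [0.968, -0.252, 0.0], [0.0, -0.001, -1.0]]
ft_force: [-1.7, 3.9, -2.8]
grip_width: 0.0148
time_s: 15.7
position: [0.5568, 0.0045, 0.1166]
tool_rot: [[0.252, 0.968, -0.0], [0.968, -0.252, 0.0], [0.0, -0.0, -1.0]]
ft_force: [-1.7, 4.0, 0.1]
grip_width: 0.0153
```

```bash
python3 -m crank '[0,0,0,-0.0003,0.001,-0.002,0,0,0,0,0,0,-0.002,0,0,0,0,0,0,0,0]'; python3 -m crank '[0,0,0,0,0,-0.002,0,0,0,0,0,0,-0.001,0,0,0,0,0,0,0,0]';python3 -m crank '[0,0,0,0,0,-0.001,0,0,0,0,0,0,0,0]'
```

```text
time_s: 16.0
position: [0.5569, 0.0047, 0.1131]
tool_rot: [[0.252, 0.968, 0.001], [0.968, -0.252, -0.001], [-0.001, 0.001, -1.0]]
ft_force: [-3.4, 0.5, 5.1]
grip_width: 0.0151
time_s: 16.3
position: [0.5569, 0.0047, 0.1105]
tool_rot: [[0.252, 0.968, 0.001], [0.968, -0.252, -0.001], [-0.001, 0.001, -1.0]]
ft_force: [-4.7, 1.1, 8.5]
grip_width: 0.0151
time_s: 16.5
position: [0.5569, 0.0047, 0.1096]
tool_rot: [[0.252, 0.968, 0.001], [0.968, -0.252, -0.001], [-0.001, 0.002, -1.0]]
ft_force: [-5.2, 1.2, 8.5]
grip_width: 0.015
```

```bash
python3 -m crank '[0,0,0,-0.0012,0.0003,-0.001,0,0,0,0,0,0,0,0]'; python3 -m crank '[0,0,0,0,0,-0.001,0,0,0,0,0,0,0,0]';python3 -m crank '[0,0,0,0,0,-0.001,0,0,0,0,0,0,0,0]'
```

```text
time_s: 16.7
position: [0.5566, 0.0047, 0.1089]
tool_rot: [[0.253, 0.968, 0.004], [0.968, -0.253, -0.002], [-0.001, 0.004, -1.0]]
ft_force: [-1.6, 1.0, 8.3]
grip_width: 0.015
time_s: 16.9
position: [0.5567, 0.0047, 0.1084]
tool_rot: [[0.253, 0.968, 0.004], [0.968, -0.253, -0.002], [-0.001, 0.005, -1.0]]
ft_force: [-2.9, 0.7, 12.2]
grip_width: 0.0156
time_s: 17.1
position: [0.5567, 0.0048, 0.1083]
tool_rot: [[0.252, 0.968, 0.005], [0.968, -0.252, -0.002], [-0.001, 0.005, -1.0]]
ft_force: [-4.9, 1.4, 20.6]
grip_width: 0.0149
```

```bash
python3 -m crank '[0,0,-0.08,0,0,0,0,0,0,-0.08,0,0,0,0,0,0,-0.08,0,0,0,0,0,0,-0.08,0,0,0,0,0,0,-0.08,0,0,0,0,0,0,0,0,0,0,0]'; python3 -c "
from rig import *
print(observe()['wrist_torque'])"
```

```text
time_s: 17.7
position: [0.5564, 0.0051, 0.1083]
tool_rot: [[0.611, 0.792, 0.004], [0.792, -0.611, -0.002], [0.001, 0.004, -1.0]]
ft_force: [-6.5, 2.1, 21.8]
grip_width: 0.0151
[0.44187399 1.25007626 0.09156301]
```

```bash
python3 -m crank '[0,0,-0.08,-0.001,0.0003,0,0,0,0,-0.08,0,0,0,0,0,0,-0.08,0,0,0,0,0,0,-0.08,0,0,0,0,0,0,-0.08,0,0,0,0,0,0,0,0,0,0,0]'; python3 -m crank '[0,0,-0.08,0,0,0,0,0,0,-0.08,0,0,0,0,0,0,-0.08,0,0,0,0,0,0,-0.08,0,0,0,0,0,0,-0.08,0,0,0,0,0,0,0,0,0,0,0]';python3 -c "
from rig import *
print(observe()['wrist_torque'])"
```

```text
time_s: 18.3
position: [0.5561, 0.0056, 0.1083]
tool_rot: [[0.871, 0.491, 0.006], [0.491, -0.871, -0.001], [0.005, 0.004, -1.0]]
ft_force: [-2.3, 4.3, 20.3]
grip_width: 0.0151
time_s: 18.9
position: [0.5569, 0.0057, 0.1084]
tool_rot: [[0.994, 0.113, 0.008], [0.113, -0.994, -0.001], [0.008, 0.002, -1.0]]
ft_force: [0.3, 5.9, 17.1]
grip_width: 0.0151
[ 0.93816838 -0.04029541  0.05413972]
```

```bash
python3 -m crank '[0,0,-0.07,0,0.001,-0.0005,0,0,0,-0.07,0,0,0,0,0,0,-0.07,0,0,0,0,0,0,-0.07,0,0,0,0,0,0,0,0,0,0,0]'; python3 -c "
from rig import *
print(observe()['wrist_torque'])"; python3 -m crank '[0,0,-0.04,0,0,0,0,0,0,-0.03,0,0,0,0,0,0,0,0,0,0,0]';python3 -c "
from rig import *
print(observe()['wrist_torque'])"
```

```text
time_s: 19.4
position: [0.557, 0.006, 0.1083]
tool_rot: [[0.986, -0.166, 0.009], [-0.166, -0.986, -0.002], [0.009, 0.001, -1.0]]
ft_force: [-0.7, 2.0, 19.6]
grip_width: 0.015
[0.30873394 0.24522863 0.134062  ]
time_s: 19.7
position: [0.5573, 0.0059, 0.1083]
tool_rot: [[0.972, -0.233, 0.009], [-0.233, -0.973, -0.003], [0.01, 0.0, -1.0]]
ft_force: [1.3, 0.4, 18.9]
grip_width: 0.0153
[ 0.27199775 -0.02026948  0.20819396]
```

```bash
python3 -m crank '[0,0,-0.04,0,0,0,0,0,0,0,0,0,0,0]';python3 -c "
from rig import *
print(observe()['wrist_torque'])"; python3 -m crank '[0,0,-0.03,0,0,0,0,0,0,0,0,0,0,0,0,0,0,0,0,0,0]';python3 - <<'E'
from h import *
s=observe(); print(s['wrist_torque'])
d=snap('wrist','w7'); cv2.imwrite('pics/w7c.png',cv2.resize(d['frame'][150:430,180:460],None,fx=2,fy=2)[:,:,::-1])
E
```

```text
time_s: 19.9
position: [0.5574, 0.0059, 0.1083]
tool_rot: [[0.963, -0.271, 0.01], [-0.271, -0.963, -0.003], [0.01, 0.0, -1.0]]
ft_force: [1.7, 1.9, 19.6]
grip_width: 0.015
[ 0.16588224 -0.07074212  0.47444159]
time_s: 20.2
position: [0.5575, 0.0059, 0.1083]
tool_rot: [[0.954, -0.299, 0.01], [-0.299, -0.954, -0.003], [0.01, -0.0, -1.0]]
ft_force: [2.7, 2.4, 18.6]
grip_width: 0.0148
[ 0.25150799 -0.19745876  0.65473755]
```

View pics/w7c.png

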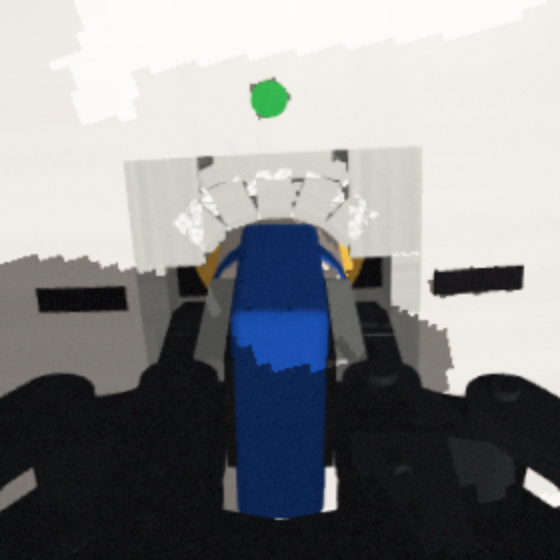

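The wing now points at the green dot. The torque climbed from 0.13 to 0.65 N·m, well above the return spring's 0.10, so the lamp is at the stop. TCP height is at the home value with about 19 N down. A short hold check, then I hand in.

```bash
python3 -m crank '[0,0,0,0,0,0,0,0,0,0,0,0,0,0,0,0,0,0,0,0,0,0,0,0,0,0,0,0,0,0,0,0,0,0,0]'
python3 - <<'E'
from h import *
print(observe()['wrist_torque']); t=get_image('top'); a=L('t4')['frame'].astype(int)
for n,(x0,y0,x1,y1) in dict(bottle=(215,135,260,195),rack=(90,195,192,260),tips=(322,128,396,188),bins=(436,200,530,376)).items(): print(n,np.abs(t['frame'][y0:y1,x0:x1]-a[y0:y1,x0:x1]).mean().round(2))
close_job()
E
```

```text
time_s: 20.75
position: [0.5575, 0.0058, 0.1083]
tool_rot: [[0.954, -0.298, 0.01], [-0.298, -0.954, -0.003], [0.01, -0.0, -1.0]]
ft_force: [2.3, 2.6, 18.6]
grip_width: 0.0149
[ 0.23713405 -0.18085765  0.65544154]
bottle 1.36
rack 1.18
tips 2.31
bins 1.21
the job is handed in; nothing more can be done
```

The job is done and handed in at about 21 s. The spent lamp went into the red bin first and the filter cassette into the yellow bin second. I then put the fresh lamp in the socket, pushed it home and turned it clockwise to the stop. It is still gripped, pressed down and turned.

- **Pressed home:** the height stopped changing at TCP z 0.1083, and the arm was pressing down with about 19 N. The spring alone takes 11 N fully home.
- **At the stop:** the gripper turned about 92.7°, slightly more than the lamp's expected 88°. The twisting torque rose to 0.65 N·m against the return spring's 0.10 or less. The extra few degrees are probably the grip giving after the lamp stopped. I did not read the seat joints directly.
- **Bins and bystanders:** the last top image showed almost no change at the bins, bottle, rack and tip box since the image taken after both parts were binned. I did not compare it with the image from the start.
- **Disagreement:** the top and wrist cameras differed by about 2 mm on the socket's position. I took a position between them, then nudged the arm to ease side forces of up to about 7 N.

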